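# Press the wear plates home in a resoled shoe

### The job

The upturned shoe on the iron last has three steel wear plates started in its sole, each still standing a little proud. With the fingertips press them gently home one at a time, in this order: the horseshoe at the heel, the crescent at the toe, then the round plate at the ball of the foot. Do not lift the shoe or knock it off its seat on the last, and leave everything else on the bench where it is.

Things in the scene. Friction and masses are not known exactly. Their poses are not given: they have to be found in the camera images.
- last: cobbler's last, fixed to the bench: a wooden block 270 x 210 x 50 mm, an iron post and on it a flat iron foot plate whose top is 150 mm above the bench. Origin: centre of the block's underside; x along the block's length (the toe's direction), z up. It may face any way.
- shoe: dark leather shoe, 270 mm long and 98 mm wide, 0.45 kg, slipped loosely (some 5 mm of play) upside down over the foot plate: black rubber sole up, nothing clamps it. Origin: on its inner sole, 150 mm above the bench, over the last's origin; x towards the toe, z up. The sole's face is 8 mm and the heel block's face 30 mm above the origin. It must stay seated on the last.
- heel_spot (a point): centre of the upper face of the heel plate's band, 116 mm behind the shoe's origin (x = -0.116). The heel plate is a steel horseshoe (band 16 mm wide, 3 mm thick, 64 mm across) along the rounded back edge of the raised heel block. This is the point to press. z up.
- toe_spot (a point): centre of the upper face of the toe plate's band, 119 mm ahead of the shoe's origin (x = +0.119). The toe plate is a shallow steel crescent (band 16 mm wide, 3 mm thick, about 50 mm across) along the tip of the toe. This is the point to press. z up.
- ball_spot (a point): centre of the upper face of the round plate, a steel disc 28 mm across and 3 mm thick in the middle of the front half of the sole (the ball of the foot), 50 mm ahead of the shoe's origin (x = +0.050). This is the point to press. z up.
- heel_plate (a joint): how far the heel plate is pressed down into the sole, m: 0 = 6 mm proud, 0.006 = home, from 0.0042 it counts as home; starts at 0 to 0.0015. Its pins rub in punched holes: 3.5 N starts it, 5.5 N brings it home, it stays where left. The rubber sole under it also gives, 1 mm per 2.5 N, and springs back. Pushing with over 30 N is too hard.
- toe_plate (a joint): how far the toe plate is pressed down into the sole, m: 0 = 6 mm proud, 0.006 = home, from 0.0042 it counts as home; starts at 0 to 0.0015. Its pins rub in punched holes: 3.5 N starts it, 5.5 N brings it home, it stays where left. The rubber sole under it also gives, 1 mm per 2.5 N, and springs back. Pushing with over 30 N is too hard.
- ball_plate (a joint): how far the round plate is pressed down into the sole, m: 0 = 6 mm proud, 0.006 = home, from 0.0042 it counts as home; starts at 0 to 0.0015. Its pins rub in punched holes: 3.5 N starts it, 5.5 N brings it home, it stays where left. The rubber sole under it also gives, 1 mm per 2.5 N, and springs back. Pushing with over 30 N is too hard.
- tack_jar: closed amber glass jar of tacks, 44 mm across, 55 mm tall, standing on the wooden block beside the shoe. Not part of the job: leave it where it is. Origin: centre of its underside.
- screwdriver: screwdriver 170 mm long, lying on the wooden block on the other side of the shoe. Not part of the job: leave it where it is. Origin: on its underside at mid-length.
- hammer: hammer 270 mm long, lying on the bench to the robot's right. Not part of the job: leave it where it is. Origin: on its underside at mid-length.
- shoe_brush: flat wooden-handled brush 190 mm long, lying on the bench to the robot's right. Not part of the job: leave it where it is. Origin: on its underside at mid-length.
- glue_tin: closed tin, 80 mm across, 90 mm tall, on the bench to the robot's left. Not part of the job: leave it where it is. Origin: centre of its underside.
- polish_tin: flat tin, 68 mm across, 26 mm tall, on the bench to the robot's left. Not part of the job: leave it where it is. Origin: centre of its underside.
- thread_spool: wooden spool, 48 mm across, 70 mm tall, standing on the bench to the robot's left. Not part of the job: leave it where it is. Origin: centre of its underside.

How it is judged:
By the outcome, as a careful person would: the job done as asked, in the order asked, and still so for the second after the job is handed in, with the robot touching nothing.
It also fails if it takes over 45 s, if anything falls off the work surface, if the arm or the gripper's body presses on something with over 40 N, if the wrist force passes 120 N, or if a joint passes its speed limit or range.

### The arm

A 6-joint arm with a two-finger parallel gripper is mounted at the origin on the work surface. World frame = base frame: x ahead of the robot, y to its left, z up, the work surface at z = 0. Lengths are in m, angles in rad, forces in N, time in s.
With the tool pointing down it reaches from about 0.4 to 0.925 m from the base axis. Payload 3.4 kg.
Tool frame: the origin (TCP) lies at the very end of the fingers, on their centre line; the grasp point (between the pads) lies 19 mm behind it (grip_point_offset is the distance from the TCP to the grasp point, in m); z points along the fingers, y is the line along which they close (so a half turn about z gives the same grasp; the last joint's range is limited). The gripper opens to 85 mm and grips with 20 to 120 N. Pads are 22 mm wide; open, the fingers measure 114 mm over their backs; the gripper's body (76 mm by 85 mm) begins 54 mm behind the grasp point. The pads swing forward as they close: fully open they stand 13 mm farther back than shut.
Start: joints at [1.238, 0.307, 1.506, -0, 1.328, -0.073], TCP at [0.147, 0.556, 0.201] pointing down, gripper open.
Joint ranges: [-3.12, 3.12], [-1.05, 2.28], [0.14, 2.33], [-1.42, 4.57], [0.1, 2.73], [-2.68, 2.68]. Speed limits (rad/s): [2.57, 2.57, 3.14, 3.14, 3.14, 3.14].

### API

Orientations are given as [roll, pitch, yaw] about the fixed x, y, z axes, in that order (R = Rz(yaw) Ry(pitch) Rx(roll)).
In Python, from bench import get_state, snapshot, sign_off, spot_in, cut_out, grip_point_offset gives the robot as it stands. The module is installed in compiled form; this text tells all that it offers.
- The arm moves only by the shell command python3 -m creep 'ROWS'. ROWS is JSON, a list of rows, each an object with "hand": the closure in counts, from 0 (fully open) to 255 (shut); "dp": the shift along the tool's x, y, z in cm, a list of three; "spin": the turn about the tool's z in degrees. In form: [{"hand": hand, "dp": [tx, ty, tz], "spin": spin}, ...]. A call has 1 to 8 rows; each row shifts and turns the commanded pose from where the row before left it, along the tool's axes as they then stand; what a row does not reach is not made up. A row lasts 1/8 s, in which the tool goes at most 62.5 mm and 10.7 degrees, less where a joint would pass 70% of its speed; a pose out of reach is approached as far as the arm can. A call is refused whole if a number of a shift passes 6.25 or a number of a turn 10.7, either way. A call with a gripper value outside its range is refused whole. The fingers move at their own pace and stop on an object; the grip force is fixed at half the most. Time passes only in rows, so rows that do not move let the fingers close. It gives the time, the measured TCP pose, the force, the opening and the grip force at its end, in the units of the state.
- get_state(): the state, without advancing time (a new reading comes with each control period).
- snapshot(name): name is "scene" or "top" or "wrist"; returns a dict with "frame" (400x640x3 uint8, red, green, blue), "depth" (400x640 float32, m along the optical axis (not along the pixel's ray), 0 where there is no reading), "camera_matrix" (3x3 intrinsics, pixels), "D" ([k1, k2, p1, p2, k3] as OpenCV has them; the pictures are not rectified), "R" (3x3) and "t" (3): a world point X has camera coordinates R X + t. Camera axes: x right, y down, z forward; pixel columns grow to the right and rows downward; lengths in m; the calibration is good to about 2 mm. A picture is of the moment at which its call begins.
- sign_off(): hands the job in; it is judged then, once.
Trained networks look in a picture, given as the dict that the camera call returned (one of the last four; its "shot" number tells which), for a name from the list of things; names that differ only in an ending like _2 or _b are one class to them, and where a whole thing is asked for, a point or a joint stands for the part that bears it (a point fixed in the world has none). Each returns a list of dicts, best first, with "p" (0 to 1); they miss things now and then, are a little off and sometimes report something else, mostly with a low value. They report only what shows in the picture. A call takes as long as a camera call.
- spot_in(picture, name): "centre" ([x, y, z] in m, in world coordinates, good to about 4 mm: the middle of the surface that is visible of it).
- cut_out(picture, name): "mask" (400x640 bool, what is visible of it).
The state is a dict: "clock": time; "joint_pos": joint angles; "qvel": joint speeds; "tau": joint torques, N m; "tool_pos": TCP position; "eef_rot": TCP orientation; "wrist_force": force on the tool from outside, world axes, zero at the start; "moment": the same for the moment, N m; "gripper_width": finger opening in m; "gripper_force": force on a finger pad.
Only numpy, scipy, OpenCV 4.12 (cv2) and the standard library are available. Lean on these libraries where they do the work, as an engineer would, in place of code of your own. Each camera call takes 0.05 s, during which the arm holds its last target. There are 200 camera calls.

## Working session

There is one attempt and no reset: what is moved stays moved. The work goes in short steps, Python scripts to look and compute and a shell command to move; the robot and the scene stay as the last step left them, time stands still between calls to the robot, and variables do not carry over. Pictures are saved under pics/ and viewed, at most 10 in all, crops included, and the job is handed in when it is done.

```bash
mkdir -p pics; cat > h.py <<'E'
import numpy as np, cv2
from bench import *
from scipy.spatial.transform import Rotation as Ro
def to_world(s,u,v,d=None):
    d=s["depth"][int(v),int(u)] if d is None else d
    p=cv2.undistortPoints(np.array([[[u,v]]],float),s["camera_matrix"],np.array(s["D"],float))[0,0]
    return s["R"].T@(np.array([p[0]*d,p[1]*d,d])-s["t"])
def tool():
    st=get_state(); return st,np.array(st["tool_pos"]),Ro.from_euler("xyz",st["eef_rot"]).as_matrix()
E
python3 - <<'E'
from h import *
np.set_printoptions(precision=4,suppress=True)
st=get_state(); print(st)
for n in ["top","scene"]:
    s=snapshot(n); cv2.imwrite(f"pics/{n}1.png",s["frame"][:,:,::-1])
    for k in ["heel_spot","toe_spot","ball_spot","shoe","last","tack_jar","glue_tin"]:
        print(n,k,[(np.round(r["centre"],4).tolist(),round(float(r["p"]),2)) for r in spot_in(s,k)[:2]])
    for k in ["heel_spot","toe_spot","ball_spot"]:
        m=cut_out(s,k)
        if m:
            m=m[0]["mask"]; v,u=np.nonzero(m); P=np.array([to_world(s,a,b) for a,b in zip(u,v) if s["depth"][b,a]>0]); print(n,k,"mask",len(u),u.mean(),v.mean(),P.mean(0),np.median(P[:,2]))
E
```

```text
{'clock': 0.0, 'joint_pos': array([ 1.2385,  0.3076,  1.5077,  0.    ,  1.3284, -0.0735]), 'qvel': array([-0.0001,  0.0009, -0.0007, -0.0006, -0.0001,  0.0007]), 'tau': array([  0.0006, -45.7563, -25.1919,   0.    ,   0.0133,  -0.    ]), 'tool_pos': array([0.1469, 0.5551, 0.1998]), 'eef_rot': array([-3.1395, -0.0002,  2.8827]), 'wrist_force': array([0.6884, 1.1901, 0.3934]), 'moment': array([ 0.0501, -0.0547,  0.0342]), 'gripper_force': 0.0, 'gripper_width': 0.08589493522489368}
top heel_spot [([0.6601, -0.043, 0.1882], 0.56), ([0.6609, 0.0522, 0.0699], 0.53)]
top toe_spot [([0.4936, 0.1209, 0.1642], 0.39)]
top ball_spot [([0.5375, 0.0774, 0.1646], 0.49)]
top shoe [([0.5708, 0.0456, 0.1576], 0.67)]
top last [([0.5718, 0.0339, 0.0495], 0.86), ([0.629, 0.385, 0.0895], 0.39)]
top tack_jar [([0.4096, 0.4024, 0.0722], 0.33)]
top glue_tin [([0.6277, 0.3834, 0.0891], 0.58)]
top heel_spot mask 126 330.2857142857143 151.72222222222223 [ 0.6522 -0.0384  0.1858] 0.1873232669123487
top toe_spot mask 64 279.453125 203.1875 [0.4971 0.1234 0.1659] 0.16514714771547562
top ball_spot mask 51 295.15686274509807 188.5686274509804 [0.5418 0.0736 0.1647] 0.16481555743037432
scene heel_spot []
scene toe_spot [([0.4971, 0.1286, 0.1679], 0.49)]
scene ball_spot [([0.5406, 0.0772, 0.168], 0.38)]
scene shoe [([0.5832, 0.0456, 0.1583], 0.81)]
scene last [([0.6189, 0.0884, 0.0503], 0.96), ([0.54, 0.077, 0.1639], 0.52)]
scene tack_jar [([0.5316, 0.3417, 0.0212], 0.69), ([0.526, -0.0418, 0.1051], 0.42)]
scene glue_tin [([0.65, 0.3967, 0.0896], 0.7)]
```

View pics.

```bash
python3 - <<'E'
import cv2
a=cv2.imread("pics/top1.png"); cv2.imwrite("pics/topc.png",cv2.resize(a[100:260,220:420],None,fx=4,fy=4,interpolation=cv2.INTER_CUBIC)[:600])
E
```

```text
(no output)
```

View pics/topc.png

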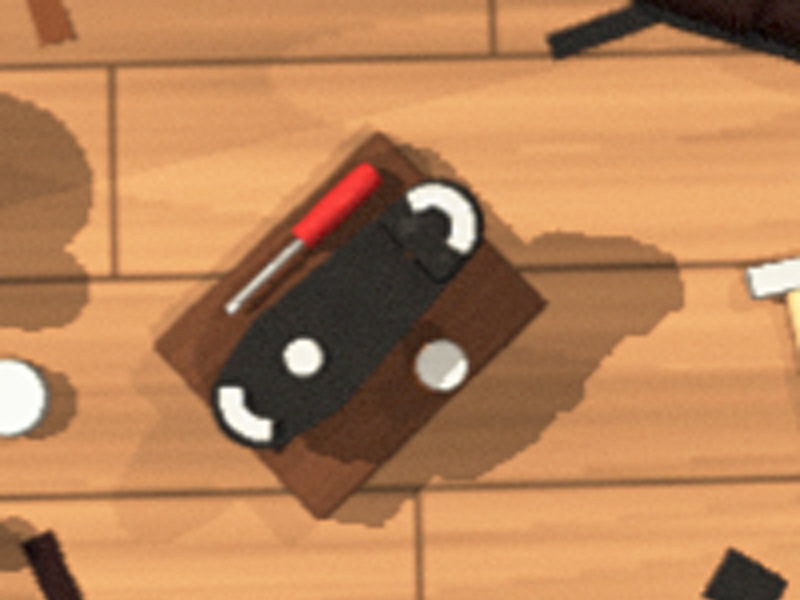

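View pics/scene1.png

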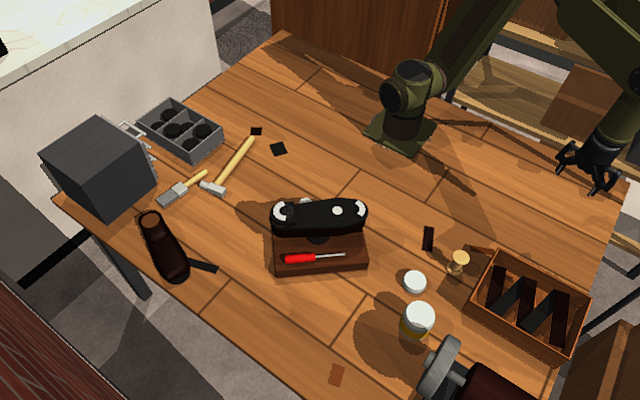

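The top crop shows the horseshoe at about (334,152) in the full image, the toe crescent at about (281,204) and the disc at about (296,189). The jar and the screwdriver lie lower, on either side of the shoe. The scene view agrees with this. Next I'll refine the positions from the known plate heights and work out the first move.

```bash
cat >> h.py <<'E'
def on_plane(s,u,v,z):
    a=to_world(s,u,v,0.0); b=to_world(s,u,v,1.0); k=(z-a[2])/(b[2]-a[2]); return a+k*(b-a)
def delta(target):
    st,p,R=tool(); return R.T@(np.array(target)-p)*100
def fit(s):
    # white plate pixels projected on their plane heights, model fit of shoe pose
    from scipy.optimize import least_squares
    im=s["frame"].astype(int); out={}
    for k,z in [("heel_spot",.185),("toe_spot",.163),("ball_spot",.163)]:
        m=cut_out(s,k)
        if not m: continue
        m=m[0]["mask"]; v,u=np.nonzero(m)
        P=np.array([on_plane(s,a,b,z) for a,b in zip(u,v)])
        d=[s["depth"][b,a] for a,b in zip(u,v)]
        Z=np.median([to_world(s,a,b)[2] for a,b,c in zip(u,v,d) if c>0])
        out[k]=P; print(k,len(u),P.mean(0),"depth z",Z)
    return out
E
python3 - <<'E'
from h import *
np.set_printoptions(precision=4,suppress=True)
s=snapshot("top"); fit(s)
for u,v,z in [(334.2,152,.185),(280.75,203.7,.163),(296,189.2,.163)]: print(on_plane(s,u,v,z))
print(tool()[2]); print(delta([.58,.04,.36]))
E
```

```text
heel_spot 118 [ 0.6498 -0.0411  0.185 ] depth z 0.18688085711741348
toe_spot 77 [0.4947 0.1219 0.163 ] depth z 0.16580443632375647
[ 0.6512 -0.0506  0.185 ]
[0.4955 0.1196 0.163 ]
[0.5398 0.071  0.163 ]
[[-0.9667  0.2559 -0.    ]
 [ 0.2559  0.9667 -0.0001]
 [-0.     -0.0001 -1.    ]]
[-55.042  -38.7885 -15.9273]
```

```bash
python3 -m creep '[{"hand":255,"dp":[-3,-2,-3],"spin":0},{"hand":255,"dp":[-4.6,-3.2,-2],"spin":0},{"hand":255,"dp":[-4.6,-3.2,-2],"spin":0},{"hand":255,"dp":[-4.6,-3.2,-2],"spin":0},{"hand":255,"dp":[-4.6,-3.2,-2],"spin":0},{"hand":255,"dp":[-4.6,-3.2,-2],"spin":0},{"hand":255,"dp":[-4.6,-3.2,-1.5],"spin":0},{"hand":255,"dp":[-4.6,-3.2,-1.5],"spin":0}]'
python3 -c "
from h import *
print(delta([.58,.04,.36]))"
```

```text
clock: 2.3
tool_pos: [0.4259, 0.2284, 0.3616]
eef_rot: [3.141, 0.001, 2.883]
wrist_force: [-0.4, 0.9, -0.5]
gripper_width: 0.0004
gripper_force: 0.0
[-19.71330808 -14.27173102   0.16050289]
```

```bash
python3 -m creep '[{"hand":255,"dp":[-4.6,-3.2,0],"spin":0},{"hand":255,"dp":[-4.6,-3.2,0],"spin":0},{"hand":255,"dp":[-4.6,-3.2,0],"spin":0},{"hand":255,"dp":[-4,-3,0],"spin":0},{"hand":255,"dp":[-1,-1,0],"spin":0},{"hand":255,"dp":[0,0,0],"spin":0}]'
python3 - <<'E'
from h import *
np.set_printoptions(precision=4,suppress=True)
s=snapshot("wrist"); cv2.imwrite("pics/w1.png",s["frame"][:,:,::-1])
print(-s["R"].T@s["t"]); fit(s)
for k in ["heel_spot","toe_spot","ball_spot"]: print(k,[(r["centre"],r["p"]) for r in spot_in(s,k)[:2]])
E
```

```text
clock: 3.05
tool_pos: [0.5719, 0.0499, 0.3603]
eef_rot: [3.141, -0.001, 2.881]
wrist_force: [-0.7, 0.1, 0.1]
gripper_width: 0.0004
gripper_force: 0.0
[0.4994 0.0686 0.535 ]
heel_spot 708 [ 0.6479 -0.0431  0.185 ] depth z 0.18923212967278774
toe_spot 624 [0.4937 0.1222 0.163 ] depth z 0.16801276775137025
ball_spot 388 [0.5386 0.0745 0.163 ] depth z 0.16677570617409385
heel_spot [([0.6552, -0.0442, 0.1862], 0.64), ([0.4952, 0.1267, 0.1652], 0.49)]
toe_spot [([0.4943, 0.1255, 0.1645], 0.85)]
ball_spot [([0.5394, 0.0743, 0.1642], 0.88)]
```

View pics/w1.png

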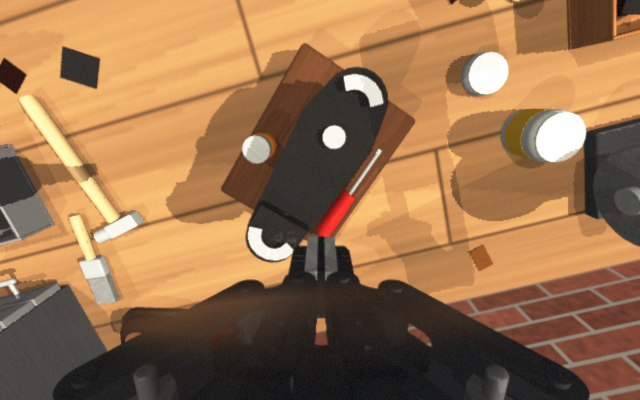

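The wrist view shows the disc at (334,137), the toe band apex at about (372,84) and the heel band apex at about (263,247). The fingertips are at about (320,240).

```bash
python3 - <<'E'
from h import *
np.set_printoptions(precision=4,suppress=True)
s=snapshot("wrist")
im=s["frame"][190:270,230:320,::-1]
W={}
for k,z,w in [("heel_spot",.1855,(240,300,215,268)),("toe_spot",.1635,(335,395,60,115)),("ball_spot",.1635,(315,352,118,155))]:
    u0,u1,v0,v1=w; m=s["frame"][v0:v1,u0:u1].min(2)>135
    v,u=np.nonzero(m); W[k]=np.array([on_plane(s,a+u0,b+v0,z)[:2] for a,b in zip(u,v)])
    print(k,len(u),W[k].mean(0))
b=W["ball_spot"].mean(0); d=W["toe_spot"].mean(0)-W["heel_spot"].mean(0); d/=np.linalg.norm(d); n=np.array([-d[1],d[0]])
print("dir",d,np.degrees(np.arctan2(d[1],d[0])))
for k in W:
    q=(W[k]-b)@np.c_[d,n]; c=q[abs(q[:,1]-np.median(q[:,1]))<8e-3]
    q5=np.percentile(q,[1,99],axis=0); print(k,"along",q5[:,0],"across",q5[:,1],"centre strip",np.percentile(c[:,0],[2,50,98]))
o=b-.05*d
for x,z in[(-.116,.186),(.119,.164),(.05,.164)]:
    t=np.r_[o+x*d,z+.02]; print(x,t,delta(t))
E
```

```text
heel_spot 714 [ 0.6486 -0.0425]
toe_spot 677 [0.4937 0.1221]
ball_spot 428 [0.5391 0.0742]
dir [-0.6855  0.7281] 133.27129022027597
heel_spot along [-0.1756 -0.1438] across [-0.03    0.0301] centre strip [-0.1759 -0.1673 -0.1587]
toe_spot along [0.0541 0.0769] across [-0.0253  0.0252] centre strip [0.0611 0.0691 0.0771]
ball_spot along [-0.0134  0.0129] across [-0.0132  0.0131] centre strip [-0.0131  0.      0.0127]
-0.116 [ 0.6529 -0.0467  0.206 ] [-10.3602  -7.4028  15.5144]
0.119 [0.4918 0.1244 0.184 ] [ 9.5734  5.0443 17.7075]
0.05 [0.5391 0.0742 0.184 ] [ 3.7209  1.3895 17.7095]
```

```bash
python3 -m creep '[{"hand":255,"dp":[-4,-2.8,3],"spin":0},{"hand":255,"dp":[-4,-2.8,4],"spin":0},{"hand":255,"dp":[-2.4,-1.8,4],"spin":0},{"hand":255,"dp":[0,0,3],"spin":0},{"hand":255,"dp":[0,0,1],"spin":0},{"hand":255,"dp":[0,0,0],"spin":0}]'
python3 -c "
from h import *
print(delta([.6529,-.0467,.186]),get_state()['wrist_force'])"
```

```text
clock: 4.2
tool_pos: [0.653, -0.0469, 0.2111]
eef_rot: [3.142, -0.001, 2.884]
wrist_force: [0.0, 0.3, 0.1]
gripper_width: -0.0004
gripper_force: 0.0
[0.01046769 0.01540198 2.51166493] [0.03966021 0.33107279 0.09130851]
```

```bash
python3 -m creep '[{"hand":255,"dp":[0,0,1.5],"spin":0},{"hand":255,"dp":[0,0,0.6],"spin":0},{"hand":255,"dp":[0,0,0.3],"spin":0},{"hand":255,"dp":[0,0,0.2],"spin":0},{"hand":255,"dp":[0,0,0.1],"spin":0},{"hand":255,"dp":[0,0,0],"spin":0}]'
```

```text
clock: 4.95
tool_pos: [0.6533, -0.0475, 0.1842]
eef_rot: [3.142, 0.0, 2.883]
wrist_force: [0.5, -0.1, -0.3]
gripper_width: 0.0003
gripper_force: 0.0
```

```bash
python3 -m creep '[{"hand":255,"dp":[0,0,0.1],"spin":0},{"hand":255,"dp":[0,0,0.1],"spin":0},{"hand":255,"dp":[0,0,0],"spin":0}]'; python3 -m creep '[{"hand":255,"dp":[0,0,0.1],"spin":0},{"hand":255,"dp":[0,0,0.1],"spin":0},{"hand":255,"dp":[0,0,0],"spin":0}]'
```

```text
clock: 5.32
tool_pos: [0.6532, -0.0475, 0.182]
eef_rot: [-3.142, -0.0, 2.883]
wrist_force: [-0.5, 0.1, 0.6]
gripper_width: -0.0001
gripper_force: 0.0
clock: 5.7
tool_pos: [0.6531, -0.0475, 0.1799]
eef_rot: [-3.142, -0.0, 2.883]
wrist_force: [-0.4, -0.8, 0.8]
gripper_width: -0.0002
gripper_force: 0.0
```

```bash
python3 - <<'E'
from h import *
s=snapshot("wrist"); cv2.imwrite("pics/w2.png",s["frame"][:,:,::-1]); 
s=snapshot("scene"); cv2.imwrite("pics/s2.png",cv2.resize(s["frame"][150:290,230:410,::-1],None,fx=4,fy=4,interpolation=cv2.INTER_CUBIC))
E
```

```text
(no output)
```

View pics/w2.png

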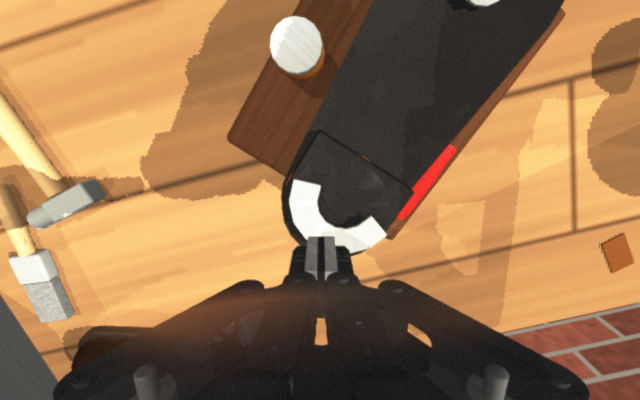

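View pics/s2.png

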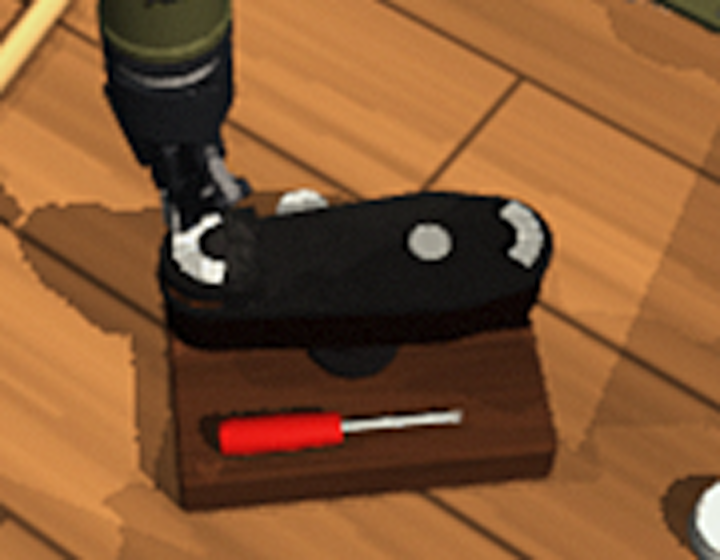

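The fingertips are over the back of the horseshoe band, at wrist pixel (320,240), but there is no contact force yet. I'll check the heights of the plate and fingertip from depth.

```bash
python3 - <<'E'
from h import *
np.set_printoptions(precision=4,suppress=True)
s=snapshot("wrist")
for u,v in [(305,200),(305,215),(312,228),(320,232),(365,233),(345,240),(350,200),(312,240),(328,240),(312,250),(328,250),(328,265)]: print(u,v,s["frame"][v,u],to_world(s,u,v))
print(get_state()['tool_pos'],get_state()['wrist_force'],get_state()['moment'])
E
```

```text
305 200 [253 254 254] [ 0.6287 -0.051   0.1902]
305 215 [251 251 245] [ 0.6376 -0.0535  0.1899]
312 228 [251 251 244] [ 0.647  -0.0519  0.1888]
320 232 [252 251 245] [ 0.6505 -0.0479  0.1892]
365 233 [252 251 245] [ 0.6583 -0.0221  0.1885]
345 240 [249 250 246] [ 0.6592 -0.0347  0.1894]
350 200 [67 65 58] [ 0.6381 -0.026   0.1817]
312 240 [105 102  99] [ 0.6398 -0.0489  0.2217]
328 240 [115 111 106] [ 0.6419 -0.0415  0.2214]
312 250 [113 110 106] [ 0.6401 -0.0487  0.2318]
328 250 [102 101  96] [ 0.642  -0.0418  0.2315]
328 265 [107 103  97] [ 0.6421 -0.0421  0.2446]
[ 0.6532 -0.0475  0.1801] [ 0.6156  0.201  -0.0362] [-0.0305  0.0342 -0.059 ]
```

```bash
python3 - <<'E'
from h import *
np.set_printoptions(precision=4,suppress=True)
s=snapshot("wrist")
def proj(X): return cv2.projectPoints(np.array([X],float),cv2.Rodrigues(s["R"])[0],s["t"],s["camera_matrix"],np.array(s["D"],float))[0].ravel()
st,p,R=tool()
for dx in(.011,0,-.011):
  for dz in (0,-.019,-.04): print(dx,dz,proj(p+R@[dx,0,dz]))
for v in range(226,246,2): print(v,s["depth"][v,314],to_world(s,314,v),s["depth"][v,328])
print(-s["R"].T@s["t"]-p, s["R"][2])
E
```

```text
0.011 0 [321.8209 213.3436]
0.011 -0.019 [321.9192 225.1583]
0.011 -0.04 [322.0559 241.6033]
0 0 [321.807 229.88 ]
0 -0.019 [321.9018 243.2306]
0 -0.04 [322.0332 261.7268]
-0.011 0 [321.7934 245.861 ]
-0.011 -0.019 [321.885  260.6289]
-0.011 -0.04 [322.0113 280.9961]
226 0.1771716 [ 0.6455 -0.0502  0.1903] 0.0
228 0.17819501 [ 0.6469 -0.0506  0.1897] 0.17856774
230 0.1785553 [ 0.6482 -0.0509  0.1897] 0.17948088
232 0.17987818 [ 0.6498 -0.0514  0.1888] 0.17918031
234 0.18019274 [ 0.651  -0.0517  0.1889] 0.18066987
236 0.15014274 [ 0.6402 -0.0481  0.2168] 0.15162052
238 0.14776991 [ 0.6401 -0.0481  0.2193] 0.1477494
240 0.14544773 [ 0.6401 -0.048   0.2217] 0.14587101
242 0.14337246 [ 0.6401 -0.048   0.2238] 0.14414042
244 0.14155279 [ 0.6402 -0.048   0.2258] 0.14151669
[-0.0727  0.0187  0.1746] [ 0.2795 -0.0748 -0.9572]
```

By both image and depth, the shut fingertips end about 25 mm above the plate, so I'm not in contact. I'll go down by feel in small steps.

```bash
python3 -m creep '[{"hand":255,"dp":[0,0,0.1],"spin":0},{"hand":255,"dp":[0,0,0.1],"spin":0},{"hand":255,"dp":[0,0,0.1],"spin":0},{"hand":255,"dp":[0,0,0],"spin":0}]'
```

```text
clock: 6.4
tool_pos: [0.6531, -0.0475, 0.1769]
eef_rot: [-3.142, -0.0, 2.883]
wrist_force: [-0.3, -0.2, -0.3]
gripper_width: -0.0001
gripper_force: 0.0
```

```bash
python3 -m creep '[{"hand":255,"dp":[0,0,0.2],"spin":0},{"hand":255,"dp":[0,0,0.2],"spin":0},{"hand":255,"dp":[0,0,0.2],"spin":0},{"hand":255,"dp":[0,0,0],"spin":0}]'
python3 - <<'E'
from h import *
s=snapshot("wrist"); st=get_state()
for u in (314,328):
  for v in range(222,250,2): print(u,v,np.round(to_world(s,u,v),4))
print(st['tool_pos'],st['joint_pos'])
E
```

```text
clock: 6.9
tool_pos: [0.653, -0.0475, 0.1708]
eef_rot: [-3.142, -0.001, 2.883]
wrist_force: [-0.3, 0.2, -0.4]
gripper_width: -0.0002
gripper_force: 0.0
314 222 [ 0.6397 -0.0485  0.1891]
314 224 [ 0.6411 -0.0488  0.1886]
314 226 [ 0.6414 -0.0489  0.1907]
314 228 [ 0.6435 -0.0495  0.1883]
314 230 [ 0.6439 -0.0496  0.1903]
314 232 [ 0.6457 -0.0501  0.1887]
314 234 [ 0.6464 -0.0503  0.1898]
314 236 [ 0.6396 -0.048   0.2083]
314 238 [ 0.6401 -0.0481  0.2096]
314 240 [ 0.6402 -0.0481  0.2117]
314 242 [ 0.6403 -0.0481  0.2138]
314 244 [ 0.6401 -0.048   0.2163]
314 246 [ 0.6404 -0.048   0.2179]
314 248 [ 0.6403 -0.0479  0.2201]
328 222 [ 0.645  -0.0416  0.1809]
328 224 [ 0.646  -0.0419  0.1814]
328 226 [ 0.6473 -0.0422  0.1812]
328 228 [ 0.649  -0.0426  0.18  ]
328 230 [ 0.6464 -0.0422  0.189 ]
328 232 [ 0.6474 -0.0424  0.1894]
328 234 [ 0.6487 -0.0427  0.1893]
328 236 [ 0.6421 -0.0415  0.2067]
328 238 [ 0.6415 -0.0414  0.2103]
328 240 [ 0.6416 -0.0415  0.2125]
328 242 [ 0.6417 -0.0415  0.2143]
328 244 [ 0.6415 -0.0415  0.2169]
328 246 [ 0.6415 -0.0416  0.219 ]
328 248 [ 0.6421 -0.0418  0.2198]
[ 0.65314072 -0.04746068  0.17093374] [-1.37021385e-01  4.38870591e-01  1.37087466e+00 -3.51388436e-06
  1.33215831e+00 -1.44900252e+00]
```

```bash
python3 -m creep '[{"hand":255,"dp":[0,0,0.3],"spin":0},{"hand":255,"dp":[0,0,0.3],"spin":0},{"hand":255,"dp":[0,0,0.2],"spin":0},{"hand":255,"dp":[0,0,0],"spin":0}]'; python3 -m creep '[{"hand":255,"dp":[0,0,0.2],"spin":0},{"hand":255,"dp":[0,0,0.2],"spin":0},{"hand":255,"dp":[0,0,0],"spin":0}]'
```

```text
clock: 7.45
tool_pos: [0.6531, -0.0474, 0.1628]
eef_rot: [-3.142, -0.001, 2.883]
wrist_force: [0.7, 0.6, -0.2]
gripper_width: 0.0002
gripper_force: 0.0
clock: 7.82
tool_pos: [0.6531, -0.0474, 0.1588]
eef_rot: [-3.142, -0.0, 2.883]
wrist_force: [-0.6, 0.1, -0.9]
gripper_width: -0.0001
gripper_force: 0.0
```

```bash
python3 -m creep '[{"hand":255,"dp":[0,0,0.1],"spin":0},{"hand":255,"dp":[0,0,0.1],"spin":0},{"hand":255,"dp":[0,0,0],"spin":0}]'; python3 -m creep '[{"hand":255,"dp":[0,0,0.1],"spin":0},{"hand":255,"dp":[0,0,0.1],"spin":0},{"hand":255,"dp":[0,0,0],"spin":0}]'
```

```text
clock: 8.2
tool_pos: [0.6533, -0.0475, 0.1572]
eef_rot: [3.142, 0.0, 2.883]
wrist_force: [0.4, 0.3, 0.9]
gripper_width: 0.0005
gripper_force: 0.3
clock: 8.57
tool_pos: [0.6533, -0.0475, 0.1555]
eef_rot: [3.142, 0.0, 2.883]
wrist_force: [-1.1, 0.1, 3.6]
gripper_width: 0.0001
gripper_force: 1.9
```

Contact came at a TCP height of about 0.157, so the real tips sit about 29 mm short of the reported TCP. I'll keep pressing.

```bash
python3 -m creep '[{"hand":255,"dp":[0,0,0.1],"spin":0},{"hand":255,"dp":[0,0,0.1],"spin":0},{"hand":255,"dp":[0,0,0.1],"spin":0},{"hand":255,"dp":[0,0,0],"spin":0}]'; python3 -m creep '[{"hand":255,"dp":[0,0,0.1],"spin":0},{"hand":255,"dp":[0,0,0.1],"spin":0},{"hand":255,"dp":[0,0,0],"spin":0}]'
```

```text
clock: 9.07
tool_pos: [0.6533, -0.0475, 0.1521]
eef_rot: [3.142, 0.0, 2.883]
wrist_force: [-0.3, -0.7, 4.5]
gripper_width: 0.0003
gripper_force: 2.3
clock: 9.45
tool_pos: [0.6533, -0.0475, 0.1502]
eef_rot: [3.142, 0.0, 2.883]
wrist_force: [-0.1, 0.2, 6.4]
gripper_width: -0.0001
gripper_force: 2.7
```

```bash
python3 -m creep '[{"hand":255,"dp":[0,0,0.1],"spin":0},{"hand":255,"dp":[0,0,0.1],"spin":0},{"hand":255,"dp":[0,0,0],"spin":0}]'; python3 -m creep '[{"hand":255,"dp":[0,0,0.1],"spin":0},{"hand":255,"dp":[0,0,0],"spin":0}]'
```

```text
clock: 9.82
tool_pos: [0.6534, -0.0475, 0.1489]
eef_rot: [3.142, 0.001, 2.883]
wrist_force: [-3.0, 0.1, 9.0]
gripper_width: 0.0002
gripper_force: 4.3
clock: 10.07
tool_pos: [0.6534, -0.0475, 0.1483]
eef_rot: [3.141, 0.001, 2.883]
wrist_force: [-3.4, -0.4, 10.3]
gripper_width: -0.0001
gripper_force: 5.1
```

Force now rises at the rubber's own rate, about 2.5 N/mm, so the heel plate is home. I'll back off and go to the toe.

```bash
python3 -m creep '[{"hand":255,"dp":[0,0,-1],"spin":0},{"hand":255,"dp":[0,0,-4],"spin":0},{"hand":255,"dp":[4,2.5,-4],"spin":0},{"hand":255,"dp":[4,2.5,-2],"spin":0},{"hand":255,"dp":[4,2.5,0],"spin":0},{"hand":255,"dp":[4,2.5,0],"spin":0},{"hand":255,"dp":[2.5,1.5,0],"spin":0},{"hand":255,"dp":[0,0,0],"spin":0}]'
python3 - <<'E'
from h import *
np.set_printoptions(precision=4,suppress=True)
s=snapshot("top"); fit(s); s=snapshot("wrist"); cv2.imwrite("pics/w3.png",s["frame"][:,:,::-1]); fit(s)
print(delta([.4918,.1244,.150]))
E
```

```text
clock: 11.08
tool_pos: [0.502, 0.1123, 0.2567]
eef_rot: [-3.141, -0.001, 2.885]
wrist_force: [0.3, -0.5, 0.3]
gripper_width: -0.0002
gripper_force: 0.0
toe_spot 1086 [0.4945 0.1218 0.163 ] depth z 0.1679058163378243
ball_spot 615 [0.5394 0.0733 0.163 ] depth z 0.16689844538769885
[ 1.578   1.0332 10.682 ]
```

View pics/w3.png

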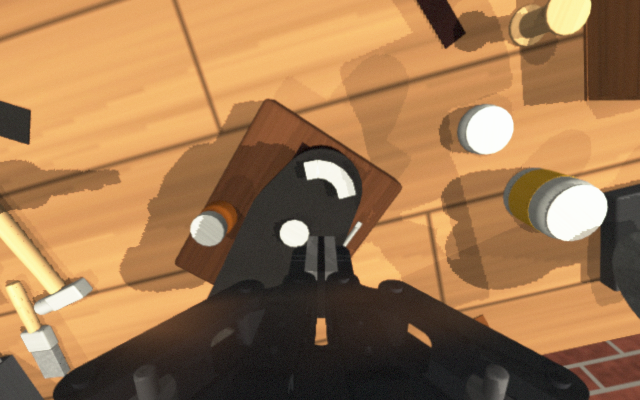

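The wrist view shows the shoe still in place, with the toe band at about (330,178) and the disc at (293,233). Next I'll go down on the toe.

```bash
python3 -m creep '[{"hand":255,"dp":[1.6,1.0,3],"spin":0},{"hand":255,"dp":[0,0,4],"spin":0},{"hand":255,"dp":[0,0,2.5],"spin":0},{"hand":255,"dp":[0,0,1],"spin":0},{"hand":255,"dp":[0,0,0.3],"spin":0},{"hand":255,"dp":[0,0,0],"spin":0}]'; python3 -c "
from h import *
print(delta([.4918,.1244,.135]),get_state()['wrist_force'])"
```

```text
clock: 12.22
tool_pos: [0.4918, 0.1248, 0.1499]
eef_rot: [3.141, 0.001, 2.883]
wrist_force: [0.5, -0.3, 0.1]
gripper_width: -0.0
gripper_force: 0.0
[-0.00502145 -0.04151049  1.48574823] [ 0.51785136 -0.28461259  0.13945856]
```

```bash
python3 -m creep '[{"hand":255,"dp":[0,0,0.5],"spin":0},{"hand":255,"dp":[0,0,0.4],"spin":0},{"hand":255,"dp":[0,0,0.2],"spin":0},{"hand":255,"dp":[0,0,0],"spin":0}]'; python3 -m creep '[{"hand":255,"dp":[0,0,0.1],"spin":0},{"hand":255,"dp":[0,0,0.1],"spin":0},{"hand":255,"dp":[0,0,0.1],"spin":0},{"hand":255,"dp":[0,0,0],"spin":0}]'
```

```text
clock: 12.72
tool_pos: [0.4908, 0.1248, 0.1379]
eef_rot: [-3.141, -0.0, 2.883]
wrist_force: [0.1, -0.6, 0.1]
gripper_width: 0.0001
gripper_force: 0.0
clock: 13.22
tool_pos: [0.491, 0.1248, 0.1353]
eef_rot: [3.141, 0.0, 2.883]
wrist_force: [0.2, 0.6, 3.1]
gripper_width: 0.0002
gripper_force: 1.1
```

```bash
python3 -m creep '[{"hand":255,"dp":[0,0,0.1],"spin":0},{"hand":255,"dp":[0,0,0.1],"spin":0},{"hand":255,"dp":[0,0,0.1],"spin":0},{"hand":255,"dp":[0,0,0],"spin":0}]'; python3 -m creep '[{"hand":255,"dp":[0,0,0.1],"spin":0},{"hand":255,"dp":[0,0,0.1],"spin":0},{"hand":255,"dp":[0,0,0],"spin":0}]'
```

```text
clock: 13.72
tool_pos: [0.4911, 0.1248, 0.1322]
eef_rot: [3.141, 0.0, 2.883]
wrist_force: [-0.8, -1.1, 3.7]
gripper_width: 0.0002
gripper_force: 2.0
clock: 14.1
tool_pos: [0.491, 0.1248, 0.1301]
eef_rot: [3.142, 0.0, 2.883]
wrist_force: [-1.2, 0.6, 4.9]
gripper_width: -0.0001
gripper_force: 2.3
```

```bash
python3 -m creep '[{"hand":255,"dp":[0,0,0.1],"spin":0},{"hand":255,"dp":[0,0,0.1],"spin":0},{"hand":255,"dp":[0,0,0],"spin":0}]'; python3 -m creep '[{"hand":255,"dp":[0,0,0.1],"spin":0},{"hand":255,"dp":[0,0,0.1],"spin":0},{"hand":255,"dp":[0,0,0],"spin":0}]'
```

```text
clock: 14.48
tool_pos: [0.491, 0.1248, 0.1281]
eef_rot: [3.141, 0.0, 2.883]
wrist_force: [-0.2, -0.1, 5.7]
gripper_width: 0.0002
gripper_force: 2.8
clock: 14.85
tool_pos: [0.491, 0.1248, 0.1266]
eef_rot: [3.141, 0.0, 2.883]
wrist_force: [-1.9, -0.4, 9.1]
gripper_width: 0.0001
gripper_force: 4.6
```

The toe is at 9 N on the stiff slope, so it is home. On to the ball plate.

```bash
python3 -m creep '[{"hand":255,"dp":[0,0,0.05],"spin":0},{"hand":255,"dp":[0,0,-1],"spin":0},{"hand":255,"dp":[0,0,-2.5],"spin":0},{"hand":255,"dp":[-3,-1.9,0],"spin":0},{"hand":255,"dp":[-2.8,-1.7,0],"spin":0},{"hand":255,"dp":[0,0,1],"spin":0},{"hand":255,"dp":[0,0,0],"spin":0}]'; python3 - <<'E'
from h import *
np.set_printoptions(precision=4,suppress=True)
fit(snapshot("top"))
s=snapshot("wrist")
for v in (20,40): pass
print(delta([.5391,.0742,.139]),get_state()['wrist_force'])
E
```

```text
clock: 15.72
tool_pos: [0.5358, 0.0752, 0.1489]
eef_rot: [-3.141, -0.004, 2.882]
wrist_force: [0.1, 0.2, 0.2]
gripper_width: -0.0
gripper_force: 0.0
toe_spot 74 [0.4948 0.1211 0.163 ] depth z 0.16045844484200444
[-0.216  -0.1022  1.1694] [ 0.3228  1.1619 -0.7807]
```

```bash
python3 -m creep '[{"hand":255,"dp":[-0.2,-0.1,0],"spin":0},{"hand":255,"dp":[0,0,0.5],"spin":0},{"hand":255,"dp":[0,0,0.5],"spin":0},{"hand":255,"dp":[0,0,0],"spin":0}]'; python3 -c "
from h import *
print(delta([.5391,.0742,.139]),get_state()['wrist_force'])"; python3 -m creep '[{"hand":255,"dp":[0,0,0.1],"spin":0},{"hand":255,"dp":[0,0,0.1],"spin":0},{"hand":255,"dp":[0,0,0.1],"spin":0},{"hand":255,"dp":[0,0,0],"spin":0}]'
```

```text
clock: 16.48
tool_pos: [0.5388, 0.0736, 0.1399]
eef_rot: [-3.141, -0.001, 2.883]
wrist_force: [-0.2, 0.2, 1.1]
gripper_width: -0.0
gripper_force: 0.0
[-0.01242842  0.06162848  0.08940729] [-0.20281725  0.15504517  1.0504432 ]
clock: 16.98
tool_pos: [0.5394, 0.0736, 0.1375]
eef_rot: [-3.142, -0.0, 2.883]
wrist_force: [0.5, -0.5, -0.5]
gripper_width: 0.0001
gripper_force: 0.0
```

```bash
python3 -m creep '[{"hand":255,"dp":[0,0,0.1],"spin":0},{"hand":255,"dp":[0,0,0.1],"spin":0},{"hand":255,"dp":[0,0,0.1],"spin":0},{"hand":255,"dp":[0,0,0],"spin":0}]'; python3 -m creep '[{"hand":255,"dp":[0,0,0.1],"spin":0},{"hand":255,"dp":[0,0,0.1],"spin":0},{"hand":255,"dp":[0,0,0.1],"spin":0},{"hand":255,"dp":[0,0,0],"spin":0}]'
```

```text
clock: 17.48
tool_pos: [0.5394, 0.0737, 0.1346]
eef_rot: [3.142, 0.0, 2.883]
wrist_force: [-0.3, 0.8, 0.5]
gripper_width: 0.0004
gripper_force: 0.5
clock: 17.98
tool_pos: [0.5395, 0.0737, 0.1317]
eef_rot: [3.142, 0.0, 2.883]
wrist_force: [-0.9, -0.3, 4.5]
gripper_width: 0.0004
gripper_force: 2.1
```

```bash
python3 -m creep '[{"hand":255,"dp":[0,0,0.1],"spin":0},{"hand":255,"dp":[0,0,0.1],"spin":0},{"hand":255,"dp":[0,0,0],"spin":0}]'; python3 -m creep '[{"hand":255,"dp":[0,0,0.1],"spin":0},{"hand":255,"dp":[0,0,0],"spin":0}]'
```

```text
clock: 18.35
tool_pos: [0.5395, 0.0737, 0.1296]
eef_rot: [3.142, 0.0, 2.883]
wrist_force: [-1.0, 0.4, 4.0]
gripper_width: 0.0
gripper_force: 2.3
clock: 18.6
tool_pos: [0.5395, 0.0737, 0.1286]
eef_rot: [3.142, 0.0, 2.883]
wrist_force: [-2.1, -0.5, 4.8]
gripper_width: 0.0002
gripper_force: 2.5
```

```bash
python3 -m creep '[{"hand":255,"dp":[0,0,0.1],"spin":0},{"hand":255,"dp":[0,0,0.1],"spin":0},{"hand":255,"dp":[0,0,0],"spin":0}]'; python3 -m creep '[{"hand":255,"dp":[0,0,0.1],"spin":0},{"hand":255,"dp":[0,0,0],"spin":0}]'
```

```text
clock: 18.98
tool_pos: [0.5395, 0.0737, 0.1271]
eef_rot: [3.141, 0.0, 2.883]
wrist_force: [-3.0, -0.3, 8.0]
gripper_width: -0.0001
gripper_force: 4.1
clock: 19.23
tool_pos: [0.5395, 0.0737, 0.1264]
eef_rot: [3.141, 0.0, 2.883]
wrist_force: [-2.3, -1.3, 9.6]
gripper_width: 0.0003
gripper_force: 4.9
```

The ball plate is home. I'll retreat upwards and verify.

```bash
python3 -m creep '[{"hand":255,"dp":[0,0,-1],"spin":0},{"hand":255,"dp":[0,0,-4],"spin":0},{"hand":255,"dp":[0,0,-5],"spin":0},{"hand":255,"dp":[0,0,-5],"spin":0},{"hand":255,"dp":[-3,0,-5],"spin":0},{"hand":255,"dp":[-4,-1,-4],"spin":0},{"hand":255,"dp":[0,0,0],"spin":0},{"hand":255,"dp":[0,0,0],"spin":0}]'; python3 - <<'E'
from h import *
np.set_printoptions(precision=4,suppress=True)
s=snapshot("wrist"); cv2.imwrite("pics/w4.png",s["frame"][:,:,::-1])
for k,P in fit(s).items():
    m=cut_out(s,k)[0]["mask"].astype(np.uint8)
    ring=cv2.dilate(m,np.ones((13,13)))-cv2.dilate(m,np.ones((5,5)))
    v,u=np.nonzero(ring*(s["frame"].max(2)<80)); z=[to_world(s,a,b)[2] for a,b in zip(u,v) if s["depth"][b,a]>0]
    print(k,"rubber z",np.percentile(z,[50,75,90]))
E
```

```text
clock: 20.23
tool_pos: [0.6037, 0.0462, 0.364]
eef_rot: [-3.141, -0.003, 2.883]
wrist_force: [-0.3, 0.6, -0.2]
gripper_width: -0.0002
gripper_force: 0.0
heel_spot 744 [ 0.6462 -0.0412  0.185 ] depth z 0.18415850097932984
toe_spot 663 [0.4938 0.1206 0.163 ] depth z 0.1624432548215602
ball_spot 420 [0.5385 0.0736 0.163 ] depth z 0.16215182033287276
heel_spot rubber z [0.1813 0.1818 0.1822]
toe_spot rubber z [0.1595 0.1601 0.1606]
ball_spot rubber z [0.1592 0.1598 0.1602]
```

View pics/w4.png

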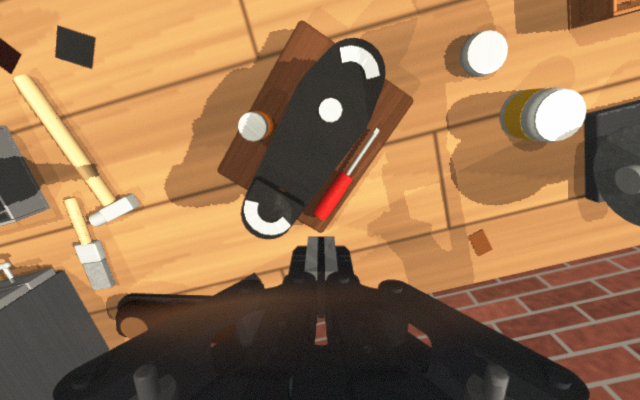

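All three plates sit level at about 2.8 mm over the rubber, which is their own thickness. They dropped about 5 mm each. The shoe, jar and screwdriver have not moved, with the plates at pixels (268,222), (363,58) and (330,110).

```bash
python3 -c "
from bench import *
print(sign_off())"
```

```text
the job is handed in; nothing more can be done
None
```

All three plates were pressed home in the order heel, toe, ball, with about 10 N at most. The shoe stayed on the last, nothing else was seen to move, and the job is handed in at about 20 s.

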